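# Clamp a sample bottle in the labelling cradle

### The arm

A 6-joint arm with a two-finger parallel gripper is mounted at the origin on the work surface. World frame = base frame: x ahead of the robot, y to its left, z up, the work surface at z = 0. Lengths are in m, angles in rad, forces in N, time in s.
With the tool pointing down it reaches from about 0.325 to 0.9 m from the base axis. Payload 6.1 kg.
Tool frame: the origin (TCP) lies between the finger pads; the fingertips stand nose_length ahead of it and the grasp point (between the pads) is the TCP (nose_length is the distance from the TCP to the fingertips, in m); z points along the fingers, x is the direction in which the jaws open and shut, and the axes are right-handed (so a half turn about z gives the same grasp; the last joint's range is limited). The gripper opens to 85 mm and grips with 20 to 120 N. Pads are 22 mm wide; open, the fingers measure 114 mm over their backs; the gripper's body (76 mm by 85 mm) begins 54 mm behind the grasp point. The pads swing forward as they close: fully open they stand 13 mm farther back than shut.
Start: joints at [1.196, 0.22, 1.526, -0, 1.395, -0.126], TCP at [0.154, 0.606, 0.25] pointing down, gripper open.
Joint ranges: [-2.98, 2.98], [-0.91, 2.08], [0.09, 2.57], [-1.24, 4.39], [0.2, 2.65], [-2.68, 2.68]. Speed limits (rad/s): [2.57, 2.57, 3.01, 3.14, 3.14, 3.14].

### API

Orientations are given as a unit quaternion [x, y, z, w].
In Python, from bench import * gives the robot as it stands. The module is installed in compiled form; this text tells all that it offers.
- The arm moves only by the tool send_rows, never from a script. Its arguments are lists of equal length, an entry for each row: "xyz": the shift along the tool's x, y, z in m, a list of three; "delta_rot": the turn, a rotation vector about the tool's x, y, z in degrees, a list of three; "hand": the closure in counts, from 0 (fully open) to 255 (shut). A call has 1 to 12 rows; each row shifts and turns the commanded pose from where the row before left it, along the tool's axes as they then stand; what a row does not reach is not made up. A row lasts 1/10 s, in which the tool goes at most 50 mm and 8.59 degrees, less where a joint would pass 70% of its speed; a pose out of reach is approached as far as the arm can. A call is refused whole if a number of a shift passes 0.05 or a number of a turn 8.59, either way. A call with a gripper value outside its range is refused whole. The fingers move at their own pace and stop on an object; the grip force is fixed at half the most. Time passes only in rows, so rows that do not move let the fingers close. It gives the time, the measured TCP pose, the force and the opening at its end, in the units of the state.
- sense(): the state, without advancing time (a new reading comes with each control period).
- camera(name): name is "scene" or "top"; returns (picture, depth): 400x640x3 uint8, blue, green, red; 400x640 float32, m along the optical axis (not along the pixel's ray), 0 where there is no reading.
- get_calibration(name): a dict with "fx", "fy", "cx", "cy" (pixels), "origin" and "attitude" of the camera in the world. Camera axes: x right, y down, z forward; pixel columns grow to the right and rows downward; lengths in m; the calibration is good to about 2 mm. A picture is of the moment at which its call begins. get_calibration takes no time and is no camera call.
- sign_off(): hands the job in, once; it reports no verdict.
The state is a dict: "time": time; "joint_pos": joint angles; "joint_velocities": joint speeds; "joint_torque": joint torques, N m; "tcp_pos": TCP position; "eef_rot": TCP orientation; "ft_force": force on the tool from outside, world axes, zero at the start; "torque": the same for the moment, N m; "gripper_width": opening from 0.0 (shut) to 1.0 (fully open).
Only numpy, scipy, OpenCV 4.12 (cv2) and the standard library are available. Lean on these libraries where they do the work, as an engineer would, in place of code of your own. Each camera call takes 0.05 s, during which the arm holds its last target. There are 200 camera calls.

### The job

Take the slim dark bottle from its wooden rest, lay it gently in the two V-rests of the labelling cradle with its base towards the end stop, and slide it along until its base is pressed firmly home on the sprung stop. Then swing the clamp strap over the bottle, press it down firmly so that its pad keeps gripping the bottle, and let go. The stop, the pad and the V-rests are delicate, so feel for contact and use no more than a moderate push, and leave the other things on the table where they are.

Things in the scene. Friction and masses are not known exactly. Their poses are not given: they have to be found in the camera images.
- bottle: slim dark glass bottle, about 0.4 kg: body 50 mm across for 160 mm from the base, then shoulder and 27 mm neck, 250 mm long in all. Origin on its axis 85 mm from the base, near its centre of mass, where to grip it; x runs along it from neck to base. It starts lying on the wooden rest, axis 36 mm above the table
- bottle_base (a point): centre of the bottle's flat base, on its axis
- rest: low wooden rest fixed to the table, 140 x 80 x 6 mm with two lengthwise rails (inner faces 22 mm apart, outer 38 mm, top 14 mm above the table) between which the bottle lies; origin under its centre, x along the bottle. Cradle and rest may swap sides
- cradle: aluminium labelling cradle fixed to the table: base plate 12 mm thick, 225 mm long (x -95 to 130 mm), 124 mm wide. Origin on the table, x along the bottle towards the end stop, y towards the strap's hinge, z up. Two V-rests with faces at 45 degrees, 18 mm thick, centred at x = 66 and -61 mm, tips at y = +-38 mm, 55 mm high; fingers have room between them
- seat (a point): point at x = 0, y = 0, z = 52 mm in the cradle, where the bottle's origin is when it lies in both V-rests with its base just touching the stop; axes as the cradle's. The bottle must never load the V-rests with over 45 N (pushing it down with under 15 N is safe). It slides stiffly if pressed down or sideways: carry part of its weight while sliding
- stop_pad: end stop: upright rubber pad 46 x 46 mm, origin mid-face, at rest at x = 85, z = 52 mm in the cradle. It gives along x on a spring of about 8 N per mm, up to 5 mm. The base must be pressed on it for a moment with more than 4 N (7 to 12 N is good), never more than 22 N; let go, the bottle creeps back under 1 mm, which is all right
- strap (a joint): angle of the clamp strap (rad): 0 level across the bottle, 1.57 upright, more = leaning back away from it; range -0.12 to 2.1. It starts upright or leaning back. The hinge is stiff (0.3 N m friction): the strap stays where it is left, the handle moves under about 3 N. Steel bar 18 mm wide, 6 mm thick, 115 mm long
- strap_hinge (a point): the strap's hinge, its axis along the cradle's x; fixed at x = 66, y = 55, z = 86 mm in the cradle
- strap_handle (a point): centre of the strap's handle, a black round crossbar 12 mm in diameter and 40 mm long parallel to the hinge, 115 mm from the hinge axis. It can be pushed over from its outer side and then pressed down from above
- clamp_pad: rubber pad 18 x 24 x 6 mm under the strap, 55 mm from the hinge, origin mid-face. Meets the bottle at 0 rad, gives about 10 N per mm. It must press on the bottle for a moment with more than 6 N, never more than 24 N; pushing the handle down with 7 to 9 N gives about 10 to 14 N here. The stiff hinge keeps part of it; more than 2.5 N must remain
- label_roll: bystander: roll of paper 90 mm across and 50 mm high
- tumbler: bystander: white ceramic tumbler 72 mm across, 90 mm high
- tall_bottle: bystander: upright full wine bottle 74 mm across, 300 mm high
- carton: bystander: small cardboard carton 120 x 90 x 80 mm

How it is judged:
On the way, in this order (a step that is already met when the one before it is completed fails the run):
1. the bottle lies in the V-rests and its base is pressed on the end stop with more than 4 N (contact force between bottle and stop_pad above 4 N and z of bottle in the frame of cradle below 0.056 m and angle between the x axis of bottle and the x axis of cradle, either way round below 0.06 rad), for 0.2 s.
2. the strap's pad presses on the bottle with more than 6 N (contact force between bottle and clamp_pad above 6 N), for 0.2 s.
At the end, for the whole second after the job is handed in: bottle at rest in both V-rests, centred within 3 mm sideways and about 2.5 mm in height, in line within 0.04 rad, base no more than 2.5 mm short of the stop's rest position; strap down (below 0.05 rad), its pad still gripping the bottle with more than 2.5 N (y of bottle in the frame of cradle between -0.003 and 0.003 m and z of bottle in the frame of cradle between 0.049 and 0.0545 m and angle between the x axis of bottle and the x axis of cradle, either way round below 0.04 rad and x of bottle_base in the frame of cradle above 0.0825 m and contact force between bottle and clamp_pad above 2.5 N and value of joint strap below 0.05 rad and linear speed of bottle below 0.01 m/s); the robot touches nothing.
It fails at once if the end stop is pushed with more than 22 N (contact force between anything else and stop_pad above 22 N).
It fails at once if the clamp pad is pressed with more than 24 N (contact force between anything else and clamp_pad above 24 N).
It fails at once if the bottle is dropped or forced into the V-rests (over 45 N) (contact force between bottle and cradle above 45 N).
It fails at once if a bystander is moved by more than 20 mm (distance of any of label_roll, tumbler, tall_bottle, carton from where it was at the start of the episode above 0.02 m).
It also fails if it takes over 72 s, if anything falls off the work surface, if the arm or the gripper's body presses on something with over 40 N, if the wrist force passes 120 N, or if a joint passes its speed limit or range.

## Working session

There is one attempt and no reset: what is moved stays moved. The work goes in short steps, Python scripts to look and compute and a tool call to move; the robot and the scene stay as the last step left them, time stands still between calls to the robot, and variables do not carry over. Pictures are saved under pics/ and viewed, about 8 in all and at most 12, crops included, and the job is handed in when it is done.

Besides the shell and the picture viewer there is one more tool, called after ">>>" as name(argument=value, ...) on one line, values as JSON. send_rows: Moves the arm, as the interface text tells. Its arguments: {"type":"object","properties":{"xyz":{"type":"array","items":{"type":"array","items":{"type":"number"}}},"delta_rot":{"type":"array","items":{"type":"array","items":{"type":"number"}}},"hand":{"type":"array","items":{"type":"number"}}},"required":["xyz","delta_rot","hand"]}

```bash
mkdir -p pics
cat > h.py <<'E'
from bench import *
import numpy as np, cv2
from scipy.spatial.transform import Rotation as R
def att(c):
    a=np.array(c["attitude"],float)
    return a if a.shape==(3,3) else R.from_quat(a).as_matrix()
def cloud(name):
    im,d=camera(name);c=get_calibration(name)
    v,u=np.mgrid[0:400,0:640]
    P=np.stack([(u-c["cx"])/c["fx"]*d,(v-c["cy"])/c["fy"]*d,d],-1)@att(c).T+np.array(c["origin"])
    P[d==0]=np.nan
    return im,d,P
E
python3 - <<'E'
from h import *
for n in("scene","top"):
    im,d,P=cloud(n);cv2.imwrite(f"pics/{n}0.png",im);np.savez(f"{n}0.npz",im=im,d=d,P=P)
    print(n,get_calibration(n),(d==0).mean())
print(sense())
E
```

```text
scene {'fx': 481.13505051357254, 'fy': 481.13505051357254, 'cx': 322.74998182691144, 'cy': 184.95407987822145, 'origin': array([ 1.37884979, -0.79558031,  1.24395159]), 'attitude': array([ 0.85312889,  0.34640887, -0.14603125, -0.36172761])} 0.01128125
top {'fx': 520.9756405961512, 'fy': 520.9756405961512, 'cx': 314.5683498041551, 'cy': 209.05491768779356, 'origin': array([0.25669552, 0.04114253, 1.98746259]), 'attitude': array([ 0.70990636, -0.70002225,  0.0505529 , -0.05870447])} 0.00390234375
{'time': 0.1, 'joint_pos': array([ 1.19590656e+00,  2.21119953e-01,  1.52746781e+00,  4.41583067e-06,
        1.39472274e+00, -1.26104290e-01]), 'joint_velocities': array([ 2.18984601e-04, -1.53627934e-03, -4.55396961e-03, -3.26747705e-04,
        8.76238127e-05, -4.44061309e-04]), 'joint_torque': array([-1.26857594e-04, -4.98242712e+01, -3.90545118e+01, -2.08786960e-04,
        5.71073819e-03,  1.21574072e-05]), 'tcp_pos': array([0.15371141, 0.6052851 , 0.24934083]), 'eef_rot': array([ 7.89375337e-01,  6.13910286e-01, -7.40057696e-04,  4.35972449e-04]), 'ft_force': array([-0.14502597, -0.0880926 , -0.19593273]), 'torque': array([ 0.00650087,  0.00978374, -0.06376069]), 'gripper_width': 0.996529768031725}
```

View pics/scene0.png

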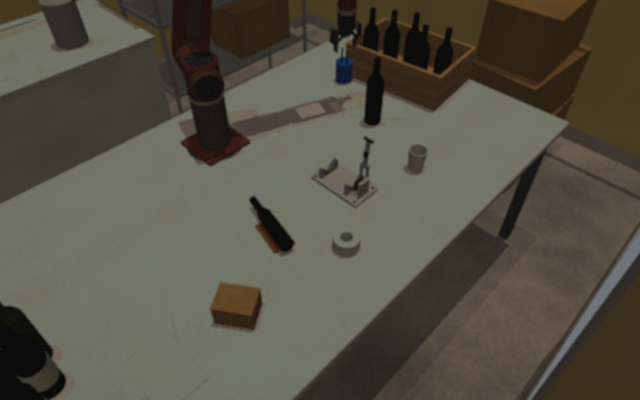

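View pics/top0.png

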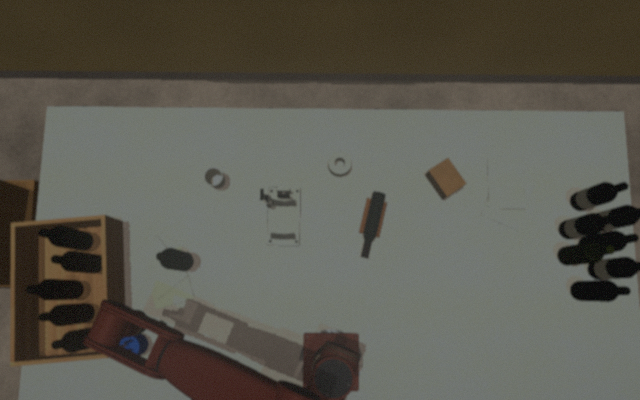

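The scene view shows the bottle on its rest at (272,225), the cradle at (345,182) with its strap up at (365,160), the label roll at (346,241), the tumbler at (417,158) and the tall bottle at (374,95). In the top view the bottle is at (374,222) with its neck towards the robot. The cradle is at (284,216), with the stop end at (283,190) away from the robot and the strap leaning left at (265,195).

Run:
```python
from h import *
for n,(x0,y0,x1,y1) in {"top":(250,170,400,265),"scene":(235,125,385,255)}.items():
    f=np.load(n+"0.npz");im,P=f["im"],f["P"]
    k=5;cr=cv2.resize(im[y0:y1,x0:x1],None,fx=k if n=="top" else 4.5,fy=k if n=="top" else 4.5,interpolation=cv2.INTER_CUBIC)
    cv2.imwrite(f"pics/{n}_crop.png",np.clip(cr*1.8,0,255).astype(np.uint8))
    hsv=cv2.cvtColor(im,cv2.COLOR_BGR2HSV)
    # bottle: dark pixels
    box=(slice(180,265),slice(345,400)) if n=="top" else (slice(190,255),slice(240,300))
    m=np.zeros((400,640),bool);m[box]=im[box].max(-1)<45
    m&=P[...,2]>0.025
    Q=P[m];Q=Q[~np.isnan(Q).any(1)]
    print(n,"bottle n",len(Q),"z pct",np.percentile(Q[:,2],[5,50,95,99]))
    c=Q[:,:2].mean(0);_,s,vt=np.linalg.svd(Q[:,:2]-c);a=vt[0]*np.sign(vt[0][0]);t=(Q[:,:2]-c)@a
    print(" c",c,"ax",a,"yaw",np.degrees(np.arctan2(a[1],a[0])),"ext",c+a*t.min(),c+a*t.max(),np.ptp(t))
    # body only (z>0.05)
    B=Q[(t>t.max()-.15)];w=(B[:,:2]-c)@np.array([-a[1],a[0]]);print(" body width",w.min(),w.max(),np.median(w))
f=np.load("top0.npz");P=f["P"]
t=P[160:260,245:310]
print("table z",np.nanmedian(P[230:300,440:540,2]))
np.set_printoptions(linewidth=250)
print((t[20:90:2,10:60:2,2]*1000).round().astype(int))
```

```text
top bottle n 168 z pct [0.04660163 0.0579501  0.06731278 0.07410396]
 c [ 0.53034591 -0.15362505] ax [ 0.97288418 -0.23129281] yaw -13.373197100431383 ext [ 0.39258434 -0.12087371] [ 0.61849378 -0.17458127] 0.2322058888255894
 body width -0.02238049351103677 0.019086821277371126 0.0018484316266147906
scene bottle n 738 z pct [0.0358141  0.05653302 0.06469916 0.06729612]
 c [ 0.53797528 -0.16612714] ax [ 0.97463602 -0.22379595] yaw -12.932085984551785 ext [ 0.38807464 -0.13170695] [ 0.62796846 -0.18679138] 0.24613682920394356
 body width -0.01892670688364799 0.026462188653553036 -0.0014553649827441246
table z 0.0005630388463244707
[[                   2                    3                   -3                    8                   -7                   -1                    0                   -2                  -10                   -2                   -8
                    -2                    0                   13                   -5                   -5                    3                   -1                    7                    1                    0                  
[... 17519 characters left out ...]
                 -6                   -7
                    -6                    6                    7]
 [                   2                    0                   11                    3                   -1                    2                   -2                   -9                   -2                    2                   -6
                    -5                    3                    0                   -2                  -11                   -3                  -11                   -6                    0                    6                   -8
                    -4                    5                   -5]]<stdin>:21: RuntimeWarning: invalid value encountered in cast
```

View pics/top_crop.png

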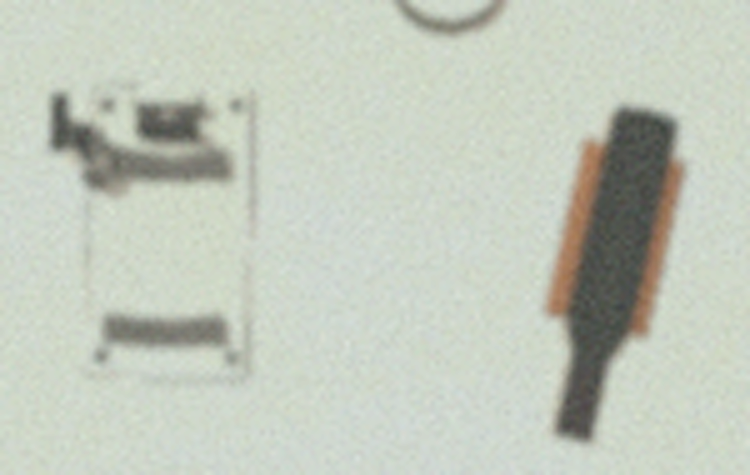

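View pics/scene_crop.png

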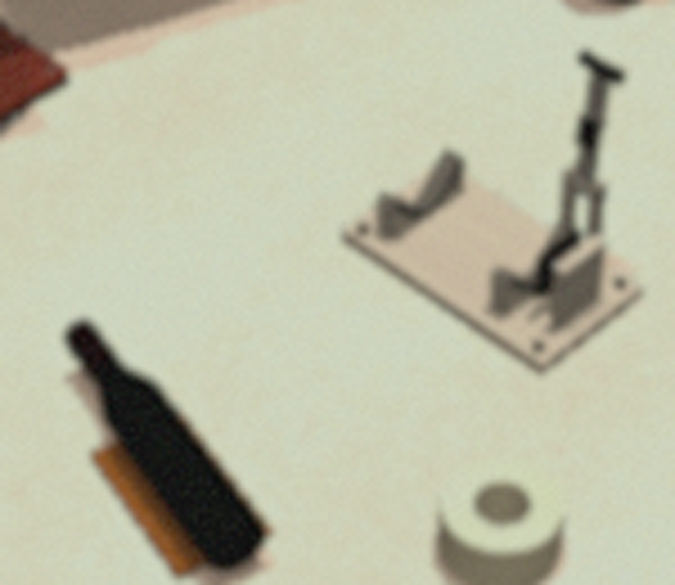

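The crops show the bottle's base at the far end (top crop 645,110) and its neck near (575,430). The cradle's stop is at top crop (168,120) with V-rests at (165,165) and (165,330). The strap is leaning back to the left and its handle is at (60,120). Next I measure these more precisely.

```bash
cat > m.py <<'E'
from h import *
def ray(n,uv):
    c=get_calibration(n);uv=np.atleast_2d(uv)
    d=np.c_[(uv[:,0]-c["cx"])/c["fx"],(uv[:,1]-c["cy"])/c["fy"],np.ones(len(uv))]@att(c).T
    return np.array(c["origin"]),d
def onz(n,uv,z):
    o,d=ray(n,uv);return o+d*((z-o[2])/d[:,2])[:,None]
def comp(mask,seed):
    k,l=cv2.connectedComponents(mask.astype(np.uint8));return l==l[seed[1],seed[0]]
def axis(n,m):  # silhouette -> pixel axis from PCA + strip midpoints; returns points on axis in px
    v,u=np.nonzero(m);Q=np.c_[u,v].astype(float);c=Q.mean(0);_,_,vt=np.linalg.svd(Q-c,full_matrices=False);a=vt[0];b=np.array([-a[1],a[0]])
    t=(Q-c)@a;w=(Q-c)@b;ts=np.arange(t.min()+4,t.max()-4,2.);mid=[];wd=[]
    for s in ts:
        k=abs(t-s)<1.2;mid.append((w[k].min()+w[k].max())/2);wd.append(np.ptp(w[k]))
    p=np.polyfit(ts,mid,1);f=lambda s:c+np.outer(np.atleast_1d(s),a)+np.outer(np.polyval(p,np.atleast_1d(s)),b)
    return f(np.array([t.min()-.5,t.max()+.5])),np.array(wd)
E
python3 - <<'E'
from m import *
np.set_printoptions(precision=4,suppress=True,linewidth=160)
T=np.load("top0.npz");S=np.load("scene0.npz")
e={}
for n,f,seed,th in(("top",T,(374,215),52),("scene",S,(276,229),42)):
    im=cv2.GaussianBlur(f["im"],(3,3),0);m=comp(im.max(-1)<th,seed)
    e[n],wd=axis(n,m);print(n,m.sum(),e[n].ravel(),"w",wd.round(0))
    print(" on z=.036:",onz(n,e[n],.036).ravel())
# two-view: plane of scene axis vs rays of top axis ends
o,d=ray("scene",e["scene"]);nrm=np.cross(d[0],d[1])
ot,dt=ray("top",e["top"]);s=((o-ot)@nrm)/(dt@nrm);print("bottle 3D axis ends",ot+dt*s[:,None])
# cradle
P=T["P"];z=cv2.medianBlur(np.nan_to_num(P[...,2]).astype(np.float32),5)
m=np.zeros_like(z,bool);m[180:252,255:310]=z[180:252,255:310]>.006
m=comp(m,(290,225));v,u=np.nonzero(m)
r=cv2.minAreaRect(np.c_[u[u>266],v[u>266]].astype(np.float32));print("plate",r);print(onz("top",cv2.boxPoints(r),.012))
g=T["im"].max(-1)
for nm,(y0,y1,x0,x1) in dict(rear=(230,242,266,302),front=(197,208,266,302),stop=(188,200,272,295)).items():
    for n,f in(("top",T),):
        k=f["im"][y0:y1,x0:x1].max(-1)<80
        vv,uu=np.nonzero(k);c=np.c_[uu+x0,vv+y0];rr=cv2.minAreaRect(c.astype(np.float32));print(nm,len(c),c.mean(0),rr,onz(n,[rr[0]],.04))
# 3D high points
for n,f in(("top",T),("scene",S)):
    P=f["P"].reshape(-1,3);k=(P[:,2]>.035)&(P[:,2]<.25)&(P[:,0]>.38)&(P[:,0]<.75)&(P[:,1]>-.02)&(P[:,1]<.22);Q=P[k]
    print(n,len(Q))
    for lo,hi in((.38,.53),(.53,.615),(.615,.75)):
        q=Q[(Q[:,0]>lo)&(Q[:,0]<hi)&(Q[:,2]<.065)];print(lo,len(q),np.percentile(q,[2,50,98],axis=0).ravel())
    q=Q[Q[:,2]>.09];
    for zl in np.arange(.09,.22,.02):
        w=q[(q[:,2]>=zl)&(q[:,2]<zl+.02)]
        if len(w):print(" strap",zl,len(w),np.median(w,0),np.ptp(w[:,0]))
E
```

```text
top 571 [378.9025 192.9306 364.331  255.8241] w [ 9. 10. 10. 11. 11. 10. 11. 10. 11. 11. 11. 11. 11. 11. 11. 10. 11. 11. 10.  9.  8.  7.  4.  3.  4.  3.  3.  3.]
 on z=.036: [ 0.6261 -0.1779  0.036   0.3865 -0.1225  0.036 ]
scene 769 [250.9392 197.4261 288.7833 249.7755] w [ 5.  5.  6.  6.  6.  7.  9. 11. 11. 12. 12. 14. 14. 14. 14. 14. 14. 15. 15. 15. 15. 14. 15. 15. 15. 15. 15. 15.]
 on z=.036: [ 0.3742 -0.1208  0.036   0.6396 -0.1864  0.036 ]
bottle 3D axis ends [[ 0.6285 -0.1793  0.0237]
 [ 0.3867 -0.1228  0.0328]]
plate ((283.5, 216.0), (58.0, 33.0), 90.0)
[[0.6484 0.2515 0.012 ]
 [0.6501 0.1239 0.012 ]
 [0.4257 0.1196 0.012 ]
 [0.4239 0.245  0.012 ]]
rear 92 [283.1304 235.9348] ((283.0, 236.0), (4.0, 22.0), 90.0) [[0.4562 0.183  0.04  ]]
front 169 [278.8225 201.8402] ((280.5, 202.0), (29.0, 10.0), 0.0) [[0.5856 0.1956 0.04  ]]
stop 88 [283.7841 194.3636] ((284.0, 194.5), (12.0, 7.0), 0.0) [[0.6147 0.183  0.04  ]]
top 342
0.38 55 [0.4475 0.1412 0.0365 0.4559 0.1604 0.0463 0.4639 0.2199 0.0582]
0.53 77 [0.5749 0.1439 0.0356 0.5867 0.1715 0.0476 0.6098 0.2194 0.064 ]
0.615 126 [ 0.6189 -0.0173  0.0378  0.7171  0.0038  0.0505  0.7482  0.1995  0.0608]
scene 434
0.38 73 [0.4449 0.1392 0.0354 0.4594 0.1966 0.0441 0.4685 0.219  0.0583]
0.53 75 [0.5736 0.1383 0.0355 0.5921 0.1605 0.0466 0.613  0.2173 0.0644]
0.615 185 [ 0.6233 -0.0187  0.036   0.7143  0.0056  0.0502  0.749   0.2063  0.0614]
```

Run:
```python
from m import *
np.set_printoptions(precision=4,suppress=True,linewidth=160)
T=np.load("top0.npz");S=np.load("scene0.npz")
# subpixel weighted centroids in top
g=T["im"].astype(float).mean(-1);bg=np.median(g[205:230,272:298])
for nm,(y0,y1,x0,x1),z in(("rear",(231,241,270,297),.04),("front_right_half",(198,208,284,299),.04),("stop",(188,198,275,293),.07)):
    w=np.clip(bg-g[y0:y1,x0:x1]-12,0,None);v,u=np.mgrid[y0:y1,x0:x1];c=[(w*u).sum()/w.sum(),(w*v).sum()/w.sum()];print(nm,c,onz("top",[c],z))
# scene plate long near edge
gs=S["im"].astype(float).mean(-1);pts=[]
for u in range(316,353):
    r=178+(u-312)*.66;rows=np.arange(int(r)-5,int(r)+7);w=np.clip(np.median(gs[rows,u])-gs[rows,u]-8,0,None)
    if w.sum()>0:pts.append([u,(w*rows).sum()/w.sum()])
pts=np.array(pts);p=np.polyfit(pts[:,0],pts[:,1],1);res=pts[:,1]-np.polyval(p,pts[:,0]);k=abs(res)<1;p=np.polyfit(pts[k,0],pts[k,1],1)
uv=np.c_[[316,352],np.polyval(p,[316,352])];q=onz("scene",uv,.006);d=q[1]-q[0];print("edge",k.sum(),q,"yaw deg",np.degrees(np.arctan2(d[1],d[0])))
# high objects
for n,f in(("top",T),("scene",S)):
    P=f["P"].reshape(-1,3)
    k=(P[:,2]>.09)&(P[:,2]<.25)&(P[:,0]>.5)&(P[:,0]<.66)&(P[:,1]>.12)&(P[:,1]<.33);q=P[k];print(n,len(q))
    for zl in np.arange(.09,.23,.02):
        w=q[(q[:,2]>=zl)&(q[:,2]<zl+.02)]
        if len(w):print(" strap",zl.round(2),len(w),np.median(w,0),np.percentile(w,[5,95],axis=0).ravel())
P=T["P"]
for nm,(u,v) in dict(tall=(175,260),tumb=(215,178),roll=(332,165)).items():print(nm,np.nanmedian(P[v-3:v+4,u-3:u+4].reshape(-1,3),0))
k=(P[...,2]>.1)&(P[...,2]<.33);k[:, :140]=0;k[:,200:]=0;k[285:]=0;print("tall",np.nanpercentile(P[k],[2,50,98],axis=0))
im=T["im"];m=np.zeros((400,640),np.uint8);m[182:212,256:272]=(im[182:212,256:272].max(-1)<55);v,u=np.nonzero(m);print("handle px",np.c_[u,v].mean(0),len(u),onz("top",[[np.median(u[u<264.]),np.median(v[u<264])]],.2))
```

```text
rear [np.float64(282.5061488673139), np.float64(235.94741100323625)] [[0.4564 0.1848 0.04  ]]
front_right_half [np.float64(289.4477871373178), np.float64(202.27610643134105)] [[0.5849 0.1616 0.04  ]]
stop [np.float64(283.6001443811663), np.float64(194.03392957407556)] [[0.6109 0.1823 0.07  ]]
edge 31 [[0.4525 0.1246 0.006 ]
 [0.6349 0.1219 0.006 ]] yaw deg -0.8410243101870961
top 99
 strap 0.09 27 [0.5753 0.2377 0.0957] [0.5657 0.2335 0.0908 0.6012 0.247  0.1047]
 strap 0.11 2 [0.5745 0.2436 0.1234] [0.5741 0.2418 0.1214 0.5748 0.2455 0.1254]
 strap 0.13 12 [0.5839 0.2396 0.143 ] [0.5743 0.2363 0.1379 0.5917 0.2454 0.1479]
 strap 0.15 11 [0.58   0.243  0.1554] [0.5743 0.2387 0.1512 0.5921 0.2471 0.1688]
 strap 0.17 6 [0.5799 0.2462 0.1819] [0.5757 0.2439 0.1729 0.5914 0.2467 0.1858]
 strap 0.19 33 [0.5848 0.2509 0.2037] [0.564  0.2452 0.1953 0.6028 0.255  0.2084]
 strap 0.21 8 [0.5853 0.2505 0.212 ] [0.572  0.247  0.2101 0.5993 0.2537 0.2136]
scene 187
 strap 0.09 41 [0.5862 0.2373 0.0972] [0.57   0.2294 0.0914 0.602  0.2431 0.1083]
 strap 0.11 21 [0.5885 0.2393 0.1182] [0.5768 0.2342 0.1121 0.5952 0.243  0.1278]
 strap 0.13 29 [0.5876 0.2371 0.1403] [0.5742 0.2325 0.1345 0.5941 0.2478 0.1494]
 strap 0.15 28 [0.5849 0.2435 0.1583] [0.5767 0.2348 0.1528 0.5947 0.2467 0.1693]
 strap 0.17 23 [0.5857 0.2451 0.1804] [0.5762 0.2424 0.1717 0.5922 0.2481 0.1877]
 strap 0.19 43 [0.5861 0.2467 0.204 ] [0.5679 0.2408 0.1915 0.6046 0.2519 0.2089]
 strap 0.21 2 [0.5923 0.2465 0.2113] [0.5899 0.2461 0.2108 0.5946 0.2468 0.2117]
tall [0.3515 0.5361 0.2125]
tumb [0.6832 0.4557 0.0055]
roll [0.7301 0.0019 0.0499]
tall [[0.3226 0.5253 0.1088]
 [0.3538 0.5475 0.2099]
 [0.3893 0.5812 0.3028]]
handle px [263.5   196.125] 24 [[0.5789 0.248  0.2   ]]
```

>>> send_rows(xyz=[[-0.02,0.018,0],[-0.032,0.028,0],[-0.032,0.028,0],[-0.032,0.028,0],[-0.032,0.028,0],[-0.032,0.028,0],[-0.032,0.028,0],[-0.032,0.028,0],[-0.032,0.028,0],[-0.032,0.028,0],[-0.032,0.028,0],[-0.032,0.028,0]], delta_rot=[[0,0,-1.2],[0,0,0],[0,0,0],[0,0,0],[0,0,0],[0,0,0],[0,0,0],[0,0,0],[0,0,0],[0,0,0],[0,0,0],[0,0,0]], hand=[0,0,0,0,0,0,0,0,0,0,0,0])

```text
time: 1.3
tcp_pos: [0.3872, 0.1678, 0.2501]
eef_rot: [0.783, 0.622, 0.0, 0.0]
ft_force: [1.1, 0.3, 0.6]
gripper_width: 0.998
```

>>> send_rows(xyz=[[-0.032,0.028,0.01],[-0.032,0.028,0.01],[-0.032,0.028,0.01],[-0.032,0.028,0.01],[-0.032,0.028,0.01],[-0.032,0.028,0.01],[-0.032,0.028,0.01],[-0.032,0.028,0.01],[-0.01,0.007,0.01],[0,0,0]], delta_rot=[[0,0,0],[0,0,0],[0,0,0],[0,0,0],[0,0,0],[0,0,0],[0,0,0],[0,0,0],[0,0,0],[0,0,0]], hand=[0,0,0,0,0,0,0,0,0,0])

```text
time: 2.3
tcp_pos: [0.5508, -0.1429, 0.158]
eef_rot: [0.784, 0.621, -0.001, -0.002]
ft_force: [0.6, 0.2, 1.1]
gripper_width: 0.998
```

```bash
cat > go.py <<'E'
from h import *
import sys
np.set_printoptions(precision=4,suppress=True,linewidth=160)
s=sense();M=R.from_quat(s["eef_rot"]);m=M.as_matrix()
print("t",round(s["time"],2),"tcp",s["tcp_pos"],"yaw_x",np.degrees(np.arctan2(m[1,0],m[0,0])).round(2),"z",m[:,2],"F",s["ft_force"],"w",round(s["gripper_width"],3))
if len(sys.argv)>1:
    x,y,z,yaw=map(float,sys.argv[1:5]);a=np.radians(yaw)
    W=np.array([[np.cos(a),np.sin(a),0],[np.sin(a),-np.cos(a),0],[0,0,-1]]).T  # tool axes are columns
    W=np.array([[np.cos(a),np.sin(a),0],[np.sin(a),-np.cos(a),0],[0,0,-1]])
    print("tool shift",M.inv().apply(np.array([x,y,z])-s["tcp_pos"]),"rotvec deg",np.degrees((M.inv()*R.from_matrix(W)).as_rotvec()))
E
python3 go.py .545 -.159 .16 77
```

```text
t 2.3 tcp [ 0.5508 -0.1429  0.158 ] yaw_x 76.8 z [-0.0038  0.0015 -1.    ] F [0.5629 0.2469 1.061 ] w 0.998
tool shift [-0.017  -0.002  -0.0021] rotvec deg [-0.2289 -0.0353 -0.2013]
```

>>> send_rows(xyz=[[-0.017,-0.002,0.01],[0,0,0.03],[0,0,0.03],[0,0,0.025],[0,0,0.012],[0,0,0.007],[0,0,0]], delta_rot=[[0,0,-0.2],[0,0,0],[0,0,0],[0,0,0],[0,0,0],[0,0,0],[0,0,0]], hand=[0,0,0,0,0,0,0])

```text
time: 3.0
tcp_pos: [0.5459, -0.1572, 0.0462]
eef_rot: [0.782, 0.624, -0.0, -0.0]
ft_force: [-0.2, -0.7, -0.2]
gripper_width: 1.002
```

```bash
python3 go.py .545 -.159 .042 77
python3 - <<'E'
from h import *
for n,(x0,y0,x1,y1),k in(("top",(310,170,430,270),3),("scene",(190,125,340,265),3)):
    im,_=camera(n);cv2.imwrite(f"pics/{n}1.png",cv2.convertScaleAbs(cv2.resize(im[y0:y1,x0:x1],None,fx=k,fy=k,interpolation=cv2.INTER_CUBIC),alpha=1.8))
a,b=cv2.imread("pics/top1.png"),cv2.imread("pics/scene1.png")
h=max(a.shape[0],b.shape[0]);p=lambda i:cv2.copyMakeBorder(i,0,h-i.shape[0],0,0,0)
c=np.hstack([p(a),p(b)]);c=cv2.resize(c,None,fx=min(1,800/c.shape[1]),fy=min(1,800/c.shape[1]));cv2.imwrite("pics/pair1.png",c)
E
```

```text
t 3.0 tcp [ 0.5459 -0.1572  0.0462] yaw_x 77.19 z [-0.0007  0.0004 -1.    ] F [-0.1647 -0.6683 -0.2448] w 1.002
tool shift [-0.002  -0.0004  0.0042] rotvec deg [-0.0433 -0.0144  0.1861]
```

View pics/pair1.png

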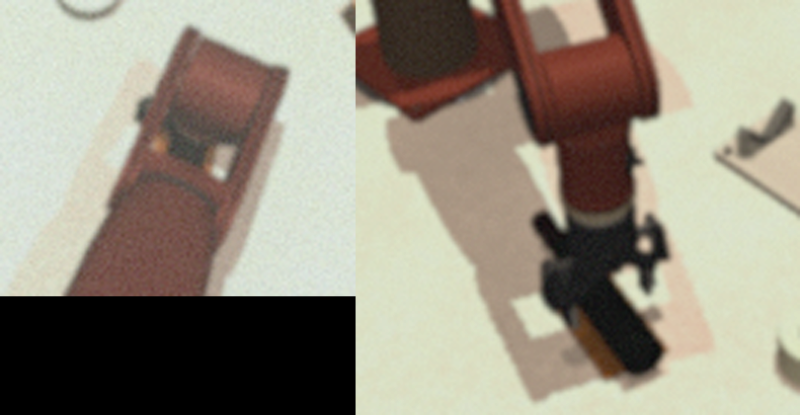

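The right half of the picture shows the gripper straddling the bottle body, with one finger at (552,285) and the other at (652,262), and the rest visible below. I close now.

>>> send_rows(xyz=[[-0.002,0,0.003],[0,0,0],[0,0,0],[0,0,0],[0,0,0],[0,0,0],[0,0,0],[0,0,0],[0,0,0]], delta_rot=[[0,0,0],[0,0,0],[0,0,0],[0,0,0],[0,0,0],[0,0,0],[0,0,0],[0,0,0],[0,0,0]], hand=[0,60,90,120,255,255,255,255,255])

```text
time: 4.0
tcp_pos: [0.5466, -0.1588, 0.0445]
eef_rot: [0.782, 0.623, 0.001, -0.0]
ft_force: [-0.2, 6.7, 7.0]
gripper_width: 0.565
```

```bash
python3 go.py .545 -.159 .042 77
```

```text
t 4.0 tcp [ 0.5466 -0.1588  0.0445] yaw_x 77.13 z [ 0.0016  0.0017 -1.    ] F [-0.1646  6.7039  7.0091] w 0.565
tool shift [-0.0006 -0.0015  0.0025] rotvec deg [ 0.0664 -0.1179  0.129 ]
```

>>> send_rows(xyz=[[0,0,-0.01],[0,0,-0.02],[0,0,-0.035],[0,0,-0.04],[0,0,-0.035],[0,0,-0.015],[0,0,0]], delta_rot=[[0,0,0],[0,0,0],[0,0,0],[0,0,0],[0,0,0],[0,0,0],[0,0,0]], hand=[255,255,255,255,255,255,255])

```text
time: 4.7
tcp_pos: [0.5469, -0.1606, 0.2007]
eef_rot: [0.782, 0.623, 0.001, 0.002]
ft_force: [0.5, 0.3, -5.1]
gripper_width: 0.565
```

```bash
python3 go.py .503 .1833 .19 89.2
```

```text
t 4.7 tcp [ 0.5469 -0.1606  0.2007] yaw_x 77.14 z [ 0.0043 -0.0021 -1.    ] F [ 0.4709  0.3245 -5.0728] w 0.565
tool shift [ 0.3256 -0.1194  0.0098] rotvec deg [  0.2571   0.0918 -12.0631]
```

>>> send_rows(xyz=[[0,0,0],[0,0,0],[0.015,-0.004,0],[0.035,-0.005,0],[0.04,-0.005,0],[0.04,-0.005,0],[0.04,-0.005,0],[0.04,-0.005,0],[0.04,-0.005,0],[0.04,-0.005,0],[0.035,-0.005,0.01],[0.018,-0.005,0]], delta_rot=[[0,0,-3],[0,0,-6],[0,0,-3],[0,0,0],[0,0,0],[0,0,0],[0,0,0],[0,0,0],[0,0,0],[0,0,0],[0,0,0],[0,0,0]], hand=[255,255,255,255,255,255,255,255,255,255,255,255])

```text
time: 5.9
tcp_pos: [0.4993, 0.1868, 0.1846]
eef_rot: [0.712, 0.703, -0.002, -0.002]
ft_force: [-0.2, -0.8, -4.9]
gripper_width: 0.562
```

>>> send_rows(xyz=[[0,0,0.03],[0,0,0.03],[0,0,0.02],[0,0,0],[0,0,0]], delta_rot=[[0,0,0],[0,0,0],[0,0,0],[0,0,0],[0,0,0]], hand=[255,255,255,255,255])

```text
time: 6.4
tcp_pos: [0.5012, 0.184, 0.107]
eef_rot: [0.712, 0.702, -0.001, -0.001]
ft_force: [0.2, -0.3, -4.2]
gripper_width: 0.566
```

```bash
python3 go.py .503 .1833 .10 89.2
python3 - <<'E'
from h import *
L=[]
for n,(x0,y0,x1,y1),k in(("top",(240,170,330,270),4),("scene",(285,110,395,215),4)):
    im,d,P=cloud(n);np.savez(f"{n}2.npz",im=im,d=d,P=P);L.append(cv2.convertScaleAbs(cv2.resize(im[y0:y1,x0:x1],None,fx=k,fy=k,interpolation=cv2.INTER_CUBIC),alpha=1.8))
h=max(a.shape[0] for a in L);p=lambda i:cv2.copyMakeBorder(i,0,h-i.shape[0],0,0,0)
cv2.imwrite("pics/pair2.png",np.hstack([p(i) for i in L]))
E
```

```text
t 6.4 tcp [0.5012 0.184  0.107 ] yaw_x 89.15 z [-0.0031 -0.0006 -1.    ] F [ 0.2182 -0.2845 -4.1893] w 0.566
tool shift [-0.0007  0.0018  0.007 ] rotvec deg [-0.177   0.0349 -0.0498]
```

View pics/pair2.png

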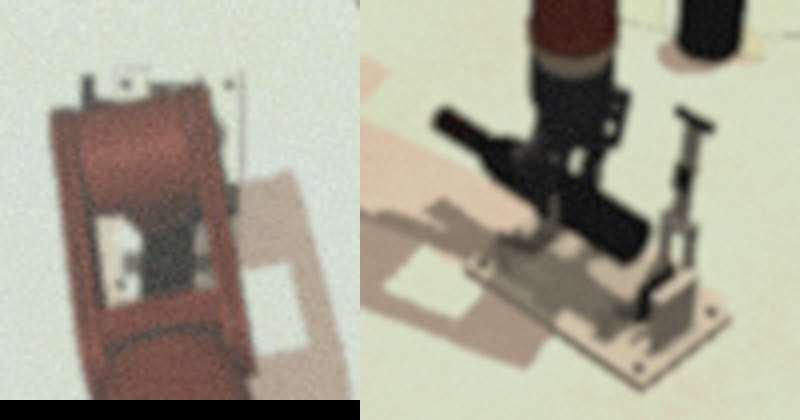

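The right half shows the bottle held level above the cradle. Its base centre is at about (633,238), short of the stop at (672,310), and the strap is clear at (690,180).

Run:
```python
from m import *
np.set_printoptions(precision=4,suppress=True,linewidth=160)
S=np.load("scene2.npz");P=S["P"]
k=(P[...,0]>.42)&(P[...,0]<.62)&(P[...,1]>.12)&(P[...,1]<.225)&(P[...,2]>.076)&(P[...,2]<.135);k[:,:326]=0;k[:,352:]=k[:,352:]&True
Q=P[k];Q=Q[Q[:,0]>.52];print(len(Q),np.percentile(Q,[2,50,90,95,98,99.5],axis=0))
print("base cast",onz("scene",[[353.2,169.5]],.0985))
# dark bottle silhouette body: axis
g=cv2.GaussianBlur(S["im"],(3,3),0).max(-1)
m=np.zeros_like(g,bool);m[140:180,330:362]=g[140:180,330:362]<42
m=comp(m,(345,165));v,u=np.nonzero(m);print(m.sum(),u.min(),u.max(),v.min(),v.max())
for r in m[148:180,328:362].astype(int):print("".join(".#"[x] for x in r))
```

```text
295 [[0.5225 0.1543 0.0776]
 [0.5631 0.1697 0.1152]
 [0.5843 0.1907 0.1268]
 [0.5921 0.1942 0.1282]
 [0.6096 0.1972 0.1297]
 [0.6121 0.1994 0.1304]]
base cast [[0.5784 0.1857 0.0985]]
549 330 356 140 175
..#######.....####................
..#######.....###.................
..#######....####.................
..#######....####.................
..#######....###..................
..########..####..................
..##############..................
..##############..................
..##############..................
..###############.................
..###############.................
..#################...............
..##################..............
..####################............
..#####################...........
..#######################.........
...########################.......
....########################......
......#######################.....
..........###################.....
............#################.....
.............################.....
..............##############......
...............#############......
................###########.......
...................########.......
....................######........
......................##..........
..................................
..................................
..................................
..................................
```

>>> send_rows(xyz=[[0,0,0.015],[0,0,0.012],[0,0,0.006],[0,0,0.003],[0,0,0],[0,0,0]], delta_rot=[[0,0,0],[0,0,0],[0,0,0],[0,0,0],[0,0,0],[0,0,0]], hand=[255,255,255,255,255,255])

```text
time: 7.1
tcp_pos: [0.5028, 0.184, 0.0724]
eef_rot: [0.712, 0.702, 0.0, 0.0]
ft_force: [-0.6, 1.0, -4.5]
gripper_width: 0.565
```

>>> send_rows(xyz=[[0,0,0.0015],[0,0,0.0015],[0,0,0]], delta_rot=[[0,0,0],[0,0,0],[0,0,0]], hand=[255,255,255])

```text
time: 7.4
tcp_pos: [0.5026, 0.1839, 0.0693]
eef_rot: [0.712, 0.702, -0.0, 0.0]
ft_force: [0.2, -1.0, -4.3]
gripper_width: 0.564
```

>>> send_rows(xyz=[[0,0,0.001],[0,0,0.001],[0,0,0]], delta_rot=[[0,0,0],[0,0,0],[0,0,0]], hand=[255,255,255])

```text
time: 7.7
tcp_pos: [0.5024, 0.1839, 0.0671]
eef_rot: [0.712, 0.702, -0.0, -0.0]
ft_force: [-0.3, -0.2, -4.3]
gripper_width: 0.563
```

>>> send_rows(xyz=[[0,0,0.001],[0,0,0.001],[0,0,0.001],[0,0,0]], delta_rot=[[0,0,0],[0,0,0],[0,0,0],[0,0,0]], hand=[255,255,255,255])

```text
time: 8.1
tcp_pos: [0.5024, 0.1839, 0.0641]
eef_rot: [0.712, 0.702, -0.0, -0.0]
ft_force: [0.0, 0.2, -4.2]
gripper_width: 0.563
```

>>> send_rows(xyz=[[0,0,0.001],[0,0,0.001],[0,0,0]], delta_rot=[[0,0,0],[0,0,0],[0,0,0]], hand=[255,255,255])

```text
time: 8.4
tcp_pos: [0.5027, 0.1841, 0.0624]
eef_rot: [0.712, 0.702, 0.0, 0.0]
ft_force: [-1.2, 0.6, -2.9]
gripper_width: 0.56
```

>>> send_rows(xyz=[[0,0,0.0005],[0,0,0.0005],[0,0,0]], delta_rot=[[0,0,0],[0,0,0],[0,0,0]], hand=[255,255,255])

```text
time: 8.7
tcp_pos: [0.5029, 0.1843, 0.0619]
eef_rot: [0.712, 0.702, 0.0, 0.0]
ft_force: [-1.9, 2.5, 1.4]
gripper_width: 0.562
```

```bash
python3 go.py .503 .1833 .06 89.2; python3 -c "
from h import *;print(sense()['torque'])"
```

```text
t 8.7 tcp [0.5029 0.1843 0.0619] yaw_x 89.15 z [ 0.0008  0.0006 -1.    ] F [-1.9486  2.4591  1.4215] w 0.562
tool shift [-0.001   0.0001  0.0019] rotvec deg [ 0.0469 -0.0335 -0.0521]
[ 0.36828323  0.08217666 -0.00763109]
```

>>> send_rows(xyz=[[0.0005,0,0],[0.0004,0,0],[0,0,0]], delta_rot=[[0,0,0],[0,0,0],[0,0,0]], hand=[255,255,255])

```text
time: 9.0
tcp_pos: [0.503, 0.1849, 0.0614]
eef_rot: [0.712, 0.702, 0.0, 0.0]
ft_force: [-0.2, 0.2, -0.7]
gripper_width: 0.565
```

```bash
python3 go.py .503 .1843 .06 89.2; python3 -c "
from h import *;print(sense()['torque'])"
```

```text
t 9.0 tcp [0.503  0.1849 0.0614] yaw_x 89.15 z [ 0.0009 -0.     -1.    ] F [-0.1809  0.1775 -0.7074] w 0.565
tool shift [-0.0006 -0.      0.0014] rotvec deg [ 0.0542 -0.0007 -0.0538]
[ 0.08061824 -0.3641885   0.07927514]
```

>>> send_rows(xyz=[[0,0.001,0],[0,0.002,0],[0,0.002,0],[0,0.002,0],[0,0.001,0],[0,0,0]], delta_rot=[[0,0,0],[0,0,0],[0,0,0],[0,0,0],[0,0,0],[0,0,0]], hand=[255,255,255,255,255,255])

```text
time: 9.6
tcp_pos: [0.5082, 0.1853, 0.0608]
eef_rot: [0.712, 0.702, -0.002, -0.002]
ft_force: [-10.3, 4.3, 6.1]
gripper_width: 0.562
```

>>> send_rows(xyz=[[0,0.001,0],[0,0.001,0],[0,0.001,0],[0,0.001,0],[0,0,0]], delta_rot=[[0,0,0],[0,0,0],[0,0,0],[0,0,0],[0,0,0]], hand=[255,255,255,255,255])

```text
time: 10.1
tcp_pos: [0.5116, 0.1854, 0.0607]
eef_rot: [0.712, 0.703, -0.002, -0.002]
ft_force: [-11.4, 4.1, 7.6]
gripper_width: 0.562
```

>>> send_rows(xyz=[[0.0005,0,-0.0005],[0.0005,0,-0.0005],[0,0,0]], delta_rot=[[0,0,0],[0,0,0],[0,0,0]], hand=[255,255,255])

```text
time: 10.4
tcp_pos: [0.5142, 0.1855, 0.0617]
eef_rot: [0.712, 0.702, -0.0, -0.0]
ft_force: [-0.7, 0.6, -3.2]
gripper_width: 0.564
```

```bash
python3 go.py .521 .1843 .06 89.2; python3 -c "
from h import *;print(sense()['torque'])"
```

```text
t 10.4 tcp [0.5142 0.1855 0.0617] yaw_x 89.15 z [-0.0009 -0.0004 -1.    ] F [-0.723   0.5525 -3.2248] w 0.564
tool shift [-0.0011  0.0069  0.0017] rotvec deg [-0.0508  0.0249 -0.0489]
[ 0.07110718 -0.06846406  0.07947104]
```

>>> send_rows(xyz=[[0,0.001,0],[0,0.001,0],[0,0.001,0],[0,0,0]], delta_rot=[[0,0,0],[0,0,0],[0,0,0],[0,0,0]], hand=[255,255,255,255])

```text
time: 10.8
tcp_pos: [0.5179, 0.1854, 0.0623]
eef_rot: [0.712, 0.702, 0.0, 0.0]
ft_force: [-0.8, -0.4, -5.3]
gripper_width: 0.567
```

>>> send_rows(xyz=[[0,0.0007,0],[0,0.0007,0],[0,0,0]], delta_rot=[[0,0,0],[0,0,0],[0,0,0]], hand=[255,255,255])

```text
time: 11.1
tcp_pos: [0.5191, 0.1856, 0.0623]
eef_rot: [0.712, 0.702, 0.0, 0.0]
ft_force: [-0.2, -0.8, -4.5]
gripper_width: 0.568
```

>>> send_rows(xyz=[[0,0.0005,0],[0,0.0005,0],[0,0,0]], delta_rot=[[0,0,0],[0,0,0],[0,0,0]], hand=[255,255,255])

```text
time: 11.4
tcp_pos: [0.5201, 0.1856, 0.0623]
eef_rot: [0.712, 0.702, -0.0, 0.0]
ft_force: [-0.6, 0.1, -4.2]
gripper_width: 0.565
```

>>> send_rows(xyz=[[0,0.0005,0],[0,0.0005,0],[0,0,0]], delta_rot=[[0,0,0],[0,0,0],[0,0,0]], hand=[255,255,255])

```text
time: 11.7
tcp_pos: [0.5211, 0.1856, 0.0623]
eef_rot: [0.712, 0.702, 0.0, 0.0]
ft_force: [-0.2, 0.6, -4.8]
gripper_width: 0.564
```

>>> send_rows(xyz=[[0,0.0005,0],[0,0.0005,0],[0,0,0]], delta_rot=[[0,0,0],[0,0,0],[0,0,0]], hand=[255,255,255])

```text
time: 12.0
tcp_pos: [0.5219, 0.1856, 0.0622]
eef_rot: [0.712, 0.702, -0.0, -0.0]
ft_force: [-0.4, -0.3, -4.4]
gripper_width: 0.564
```

>>> send_rows(xyz=[[0,0.0005,0],[0,0.0005,0],[0,0,0]], delta_rot=[[0,0,0],[0,0,0],[0,0,0]], hand=[255,255,255])

```text
time: 12.3
tcp_pos: [0.5223, 0.1855, 0.062]
eef_rot: [0.712, 0.702, -0.001, -0.0]
ft_force: [-3.3, 0.6, -4.1]
gripper_width: 0.561
```

>>> send_rows(xyz=[[0,0.0003,0.0003],[0,0.0003,0.0003],[0,0,0]], delta_rot=[[0,0,0],[0,0,0],[0,0,0]], hand=[255,255,255])

```text
time: 12.6
tcp_pos: [0.5227, 0.1855, 0.0616]
eef_rot: [0.712, 0.702, -0.001, -0.001]
ft_force: [-6.1, -0.3, 0.4]
gripper_width: 0.565
```

>>> send_rows(xyz=[[0,0.0004,0],[0,0,0]], delta_rot=[[0,0,0],[0,0,0]], hand=[255,255])

```text
time: 12.8
tcp_pos: [0.5228, 0.1854, 0.0616]
eef_rot: [0.712, 0.702, -0.001, -0.001]
ft_force: [-7.1, -0.6, 0.9]
gripper_width: 0.562
```

>>> send_rows(xyz=[[0,0.0005,0],[0,0.0004,0],[0,0,0],[0,0,0]], delta_rot=[[0,0,0],[0,0,0],[0,0,0],[0,0,0]], hand=[255,255,255,255])

```text
time: 13.2
tcp_pos: [0.5231, 0.1854, 0.0615]
eef_rot: [0.712, 0.702, -0.002, -0.001]
ft_force: [-10.1, -1.3, 2.2]
gripper_width: 0.568
```

```bash
python3 go.py; python3 -c "
from h import *;print(sense()['torque'])"
```

```text
t 13.2 tcp [0.5231 0.1854 0.0615] yaw_x 89.18 z [-0.004  -0.0008 -1.    ] F [-10.1052  -1.2501   2.1572] w 0.568
[-0.06589566  1.28301079  0.23579002]
```

>>> send_rows(xyz=[[0,0.0003,0],[0,0,0],[0,0,0],[0,0,0]], delta_rot=[[0,0,0],[0,0,0],[0,0,0],[0,0,0]], hand=[255,255,255,255])

```text
time: 13.6
tcp_pos: [0.5232, 0.1854, 0.0615]
eef_rot: [0.712, 0.702, -0.002, -0.001]
ft_force: [-10.8, -1.6, 3.1]
gripper_width: 0.564
```

>>> send_rows(xyz=[[0,0,0],[0,0,0],[0,0,0],[0,0,0],[0,0,0],[0,0,0]], delta_rot=[[0,0,0],[0,0,0],[0,0,0],[0,0,0],[0,0,0],[0,0,0]], hand=[90,70,50,30,10,0])

```text
time: 14.2
tcp_pos: [0.5254, 0.1855, 0.0618]
eef_rot: [0.712, 0.702, 0.0, 0.0]
ft_force: [0.3, -0.1, -0.2]
gripper_width: 0.999
```

>>> send_rows(xyz=[[0,0,-0.005],[0,0,-0.015],[0,0,-0.03],[0,0,-0.04],[0,0,-0.045],[0,0,-0.045],[0,0,-0.02],[0.03,0,0],[0.04,0,0],[0.03,0,0],[0,0,0]], delta_rot=[[0,0,0],[0,0,0],[0,0,0],[0,0,0],[0,0,0],[0,0,0],[0,0,0],[0,0,0],[0,0,0],[0,0,0],[0,0,0]], hand=[0,0,0,0,0,0,0,255,255,255,255])

```text
time: 15.3
tcp_pos: [0.5263, 0.2887, 0.2632]
eef_rot: [0.711, 0.703, 0.001, -0.0]
ft_force: [-0.5, -0.4, 0.9]
gripper_width: 0.329
```

```bash
python3 go.py .585 .29 .262 89.2
python3 - <<'E'
from h import *
L=[]
for n,(x0,y0,x1,y1),k in(("top",(240,170,330,270),4),("scene",(285,90,395,215),4)):
    im,d,P=cloud(n);np.savez(f"{n}3.npz",im=im,d=d,P=P);L.append(cv2.convertScaleAbs(cv2.resize(im[y0:y1,x0:x1],None,fx=k,fy=k,interpolation=cv2.INTER_CUBIC),alpha=1.8))
h=max(a.shape[0] for a in L);p=lambda i:cv2.copyMakeBorder(i,0,h-i.shape[0],0,0,0)
cv2.imwrite("pics/pair3.png",np.hstack([p(i) for i in L]))
E
```

```text
t 15.3 tcp [0.5263 0.2887 0.2632] yaw_x 89.34 z [ 0.0014  0.0019 -1.    ] F [-0.5315 -0.4411  0.8888] w 0.329
tool shift [0.0019 0.0587 0.0013] rotvec deg [ 0.0797 -0.1092  0.1418]
```

View pics/pair3.png

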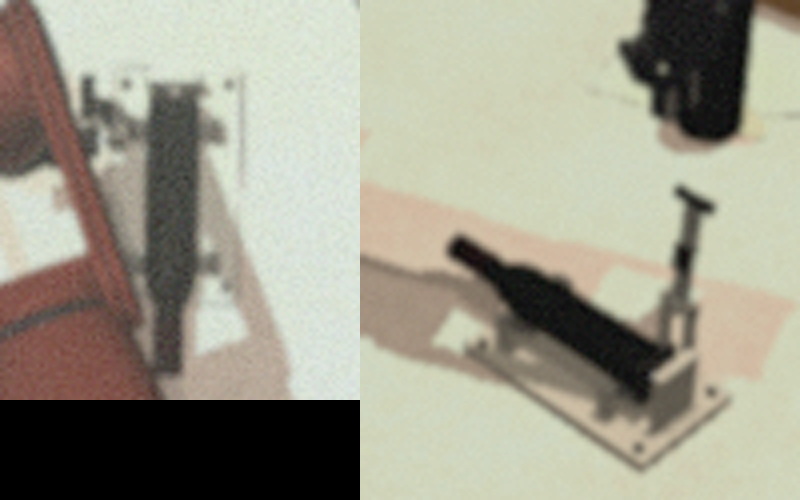

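The bottle lies straight in both V-rests (left half, axis along column 172) with its base against the stop. The strap is still upright at (690,240) in the right half.

>>> send_rows(xyz=[[0,0.03,0],[0,0.029,0],[0,0,0],[0,0,0.03],[0,0,0.03],[0,0,0]], delta_rot=[[0,0,0],[0,0,0],[0,0,0],[0,0,0],[0,0,0],[0,0,0]], hand=[255,255,255,255,255,255])

```text
time: 16.0
tcp_pos: [0.5825, 0.2825, 0.1968]
eef_rot: [0.713, 0.701, -0.004, -0.002]
ft_force: [-0.5, -0.4, -0.2]
gripper_width: -0.0
```

```bash
python3 go.py .585 .28 .20 89.2
python3 - <<'E'
from h import *
np.set_printoptions(precision=4,suppress=True,linewidth=160)
im,d,P=cloud("scene");np.savez("scene4.npz",im=im,d=d,P=P)
cv2.imwrite("pics/s4.png",cv2.convertScaleAbs(cv2.resize(im[70:215,285:415],None,fx=4,fy=4,interpolation=cv2.INTER_CUBIC),alpha=1.8))
k=(P[...,0]>.54)&(P[...,0]<.63)&(P[...,1]>.22)&(P[...,1]<.33)&(P[...,2]>.11)&(P[...,2]<.26)
Q=P[k]
for z in np.arange(.11,.26,.01):
    w=Q[(Q[:,2]>=z)&(Q[:,2]<z+.01)]
    a=w[w[:,1]<.262];b=w[w[:,1]>=.262]
    print(z.round(2),len(a),np.median(a,0) if len(a) else"",len(b),np.percentile(b,[5,50],axis=0).ravel() if len(b) else"")
E
```

```text
t 16.0 tcp [0.5825 0.2825 0.1968] yaw_x 89.08 z [-0.0088 -0.0032 -1.    ] F [-0.4923 -0.3552 -0.2141] w -0.0
tool shift [-0.0024  0.0025 -0.0032] rotvec deg [-0.4995  0.1922 -0.1213]
0.11 14 [0.5856 0.2403 0.116 ] 0 
0.12 5 [0.5888 0.2395 0.1246] 0 
0.13 11 [0.5877 0.2349 0.1365] 0 
0.14 15 [0.5876 0.2372 0.1442] 0 
0.15 22 [0.5846 0.2393 0.1555] 0 
0.16 10 [0.5852 0.245  0.1636] 0 
0.17 12 [0.5857 0.2449 0.1752] 1 [0.5862 0.2819 0.1764 0.5862 0.2819 0.1764]
0.18 14 [0.587  0.2454 0.1867] 6 [0.5844 0.2767 0.1811 0.5873 0.2814 0.1852]
0.19 9 [0.5873 0.2462 0.1951] 13 [0.5734 0.2652 0.1931 0.5873 0.2697 0.1958]
0.2 34 [0.5873 0.2462 0.2065] 16 [0.58   0.2651 0.2004 0.5885 0.2762 0.2051]
0.21 0  13 [0.5849 0.2645 0.2102 0.5878 0.2777 0.2125]
0.22 4 [0.5893 0.2532 0.2269] 12 [0.5829 0.2648 0.2217 0.592  0.2728 0.227 ]
0.23 8 [0.5921 0.2448 0.238 ] 33 [0.5719 0.2642 0.2304 0.5914 0.2828 0.2331]
0.24 11 [0.5909 0.2431 0.2451] 32 [0.5731 0.2634 0.2411 0.5916 0.2871 0.2454]
0.25 12 [0.5906 0.2311 0.2567] 27 [0.588  0.2636 0.251  0.5956 0.2896 0.2535]
0.26 0  0
```

View pics/s4.png

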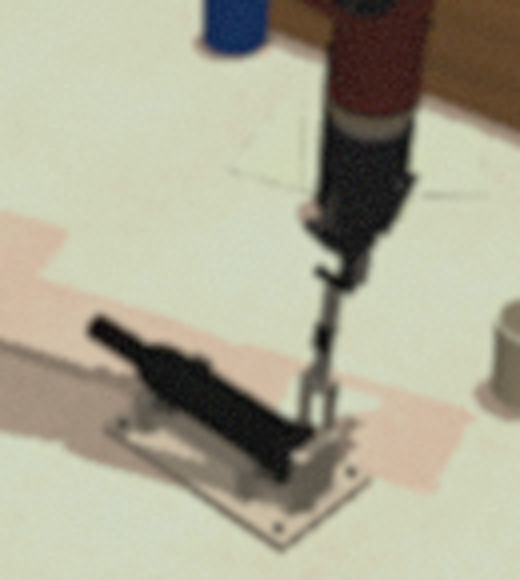

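The picture shows the closed fingers just behind (outer side of) the strap handle at (330,275), tips about 2 cm below it. Now I push it over.

>>> send_rows(xyz=[[-0.004,0.002,-0.006],[-0.005,0,0],[-0.005,0,0],[-0.005,0,0],[-0.005,0,0],[0,0,0]], delta_rot=[[0,0,0],[0,0,0],[0,0,0],[0,0,0],[0,0,0],[0,0,0]], hand=[255,255,255,255,255,255])

```text
time: 16.65
tcp_pos: [0.5877, 0.2602, 0.2084]
eef_rot: [0.713, 0.702, 0.001, 0.0]
ft_force: [1.1, 1.2, 0.1]
gripper_width: 0.001
```

>>> send_rows(xyz=[[-0.006,0,0],[-0.008,0,0],[-0.008,0,0],[-0.008,0,0]], delta_rot=[[0,0,0],[0,0,0],[0,0,0],[0,0,0]], hand=[255,255,255,255])

```text
time: 17.05
tcp_pos: [0.5862, 0.2297, 0.2067]
eef_rot: [0.712, 0.702, -0.001, -0.001]
ft_force: [0.1, 2.2, -1.3]
gripper_width: 0.001
```

>>> send_rows(xyz=[[-0.007,0,0],[-0.007,0,0],[-0.007,0,0],[-0.007,0,0],[0,0,0]], delta_rot=[[0,0,0],[0,0,0],[0,0,0],[0,0,0],[0,0,0]], hand=[255,255,255,255,255])

```text
time: 17.55
tcp_pos: [0.5866, 0.2014, 0.2078]
eef_rot: [0.713, 0.701, -0.0, 0.0]
ft_force: [0.5, -1.7, -0.2]
gripper_width: 0.005
```

```bash
cat > strap.py <<'E'
from h import *
np.set_printoptions(precision=4,suppress=True,linewidth=160)
im,d,P=cloud("scene")
# bar/handle points: x 0.565..0.605
k=(P[...,0]>.572)&(P[...,0]<.598)&(P[...,1]>.09)&(P[...,1]<.30)&(P[...,2]>.085)&(P[...,2]<.25)
Q=P[k]
for z in np.arange(.085,.25,.01):
    w=Q[(Q[:,2]>=z)&(Q[:,2]<z+.01)]
    if len(w):print(z.round(3),len(w),np.percentile(w[:,1],[2,25,50,75,98]))
E
python3 strap.py
```

```text
0.085 15 [0.184  0.23   0.2318 0.2345 0.2424]
0.095 9 [0.2288 0.2313 0.2328 0.2345 0.2449]
0.105 4 [0.2227 0.2243 0.225  0.2258 0.2279]
0.115 5 [0.2113 0.2143 0.2191 0.2218 0.226 ]
0.125 9 [0.2061 0.207  0.2093 0.2114 0.2182]
0.135 11 [0.2001 0.203  0.2068 0.2116 0.2217]
0.145 13 [0.1998 0.2017 0.2041 0.2086 0.2211]
0.155 6 [0.1964 0.1978 0.1999 0.2013 0.2068]
0.165 5 [0.1938 0.1943 0.1948 0.1954 0.1978]
0.175 2 [0.1886 0.1888 0.189  0.1892 0.1894]
0.185 22 [0.1803 0.183  0.1854 0.1884 0.2025]
0.195 18 [0.1776 0.1873 0.1888 0.1972 0.2054]
0.205 13 [0.1851 0.1862 0.1902 0.2015 0.2127]
0.215 21 [0.1815 0.1875 0.192  0.1964 0.2096]
0.225 13 [0.1828 0.1876 0.1913 0.2075 0.2229]
0.235 32 [0.1657 0.1841 0.1901 0.2104 0.234 ]
0.245 11 [0.1635 0.1742 0.1886 0.2095 0.2408]
```

>>> send_rows(xyz=[[-0.007,0,0],[-0.008,0,0],[-0.008,0,0],[-0.008,0,0],[-0.006,0,0.003],[-0.006,0,0.006],[-0.005,0,0.006],[0,0,0]], delta_rot=[[0,0,0],[0,0,0],[0,0,0],[0,0,0],[0,0,0],[0,0,0],[0,0,0],[0,0,0]], hand=[255,255,255,255,255,255,255,255])

```text
time: 18.4
tcp_pos: [0.5849, 0.1537, 0.1909]
eef_rot: [0.713, 0.702, -0.001, -0.001]
ft_force: [0.4, -0.7, -1.3]
gripper_width: 0.003
```

```bash
python3 go.py; python3 strap.py
```

```text
t 18.4 tcp [0.5849 0.1537 0.1909] yaw_x 89.1 z [-0.0028 -0.0006 -1.    ] F [ 0.4191 -0.7445 -1.3314] w 0.003
0.085 10 [0.2285 0.2313 0.232  0.2346 0.2465]
0.095 8 [0.2267 0.229  0.2311 0.2385 0.2432]
0.105 4 [0.2225 0.2226 0.2256 0.2288 0.2294]
0.115 5 [0.2047 0.2073 0.2091 0.2184 0.2224]
0.125 8 [0.2002 0.2027 0.2096 0.2123 0.2149]
0.135 17 [0.1944 0.1974 0.2018 0.2092 0.2221]
0.145 6 [0.1919 0.1964 0.1988 0.2015 0.2154]
0.155 6 [0.1864 0.1889 0.1908 0.1946 0.1968]
0.165 1 [0.1852 0.1852 0.1852 0.1852 0.1852]
0.175 16 [0.1389 0.1434 0.1479 0.1594 0.1728]
0.185 28 [0.138  0.142  0.1511 0.1738 0.1809]
0.195 20 [0.1372 0.14   0.1451 0.1533 0.1663]
0.205 9 [0.1393 0.1438 0.1445 0.1504 0.1595]
0.215 30 [0.1223 0.1389 0.148  0.1614 0.1866]
0.225 35 [0.1148 0.1313 0.1409 0.1629 0.1897]
0.235 35 [0.1069 0.1344 0.1382 0.1817 0.1983]
0.245 21 [0.1    0.116  0.1586 0.1918 0.2002]
```

>>> send_rows(xyz=[[0,0,-0.015],[0,0,-0.012],[0.012,0,0],[0.01,0,0],[0,0,0]], delta_rot=[[0,0,0],[0,0,0],[0,0,0],[0,0,0],[0,0,0]], hand=[255,255,255,255,255])

```text
time: 18.95
tcp_pos: [0.5858, 0.1785, 0.2197]
eef_rot: [0.712, 0.702, 0.0, -0.0]
ft_force: [-0.6, -0.2, -0.0]
gripper_width: 0.001
```

>>> send_rows(xyz=[[-0.001,0,0.006],[-0.001,0,0.006],[-0.006,0,0.007],[-0.009,0,0.008],[-0.008,0,0.009],[0,0,0]], delta_rot=[[0,0,0],[0,0,0],[0,0,0],[0,0,0],[0,0,0],[0,0,0]], hand=[255,255,255,255,255,255])

```text
time: 19.55
tcp_pos: [0.5859, 0.1485, 0.1832]
eef_rot: [0.713, 0.701, -0.001, 0.001]
ft_force: [0.5, 0.1, 1.4]
gripper_width: -0.0
```

```bash
python3 go.py; python3 strap.py
```

```text
t 19.55 tcp [0.5859 0.1485 0.1832] yaw_x 89.03 z [-0.0001 -0.0032 -1.    ] F [0.4964 0.0952 1.3824] w -0.0
0.085 10 [0.2285 0.2337 0.2358 0.2388 0.2479]
0.095 12 [0.2249 0.2282 0.2336 0.2383 0.2415]
0.105 9 [0.1949 0.2014 0.2122 0.2147 0.2202]
0.115 10 [0.1842 0.1881 0.1969 0.1992 0.2098]
0.125 16 [0.1823 0.1874 0.1919 0.1986 0.2058]
0.135 5 [0.1733 0.1774 0.1788 0.1819 0.1828]
0.145 2 [0.1702 0.1703 0.1704 0.1705 0.1706]
0.155 12 [0.1409 0.1416 0.1436 0.1467 0.1517]
0.165 9 [0.1345 0.1394 0.142  0.1451 0.1509]
0.175 22 [0.1332 0.135  0.1398 0.1491 0.1617]
0.185 18 [0.131  0.1333 0.1387 0.1453 0.1595]
0.195 10 [0.1337 0.1352 0.1394 0.144  0.1509]
0.205 18 [0.1203 0.1347 0.1433 0.1527 0.1746]
0.215 42 [0.1121 0.1327 0.1399 0.1631 0.1814]
0.225 31 [0.1022 0.1129 0.1323 0.1769 0.1935]
0.235 27 [0.0949 0.1165 0.1548 0.1891 0.2057]
0.245 16 [0.0951 0.1199 0.1373 0.1851 0.1956]
```

>>> send_rows(xyz=[[-0.006,0,0.01],[-0.005,0,0.01],[-0.005,0,0.011],[-0.003,0,0.011],[0,0,0]], delta_rot=[[0,0,0],[0,0,0],[0,0,0],[0,0,0],[0,0,0]], hand=[255,255,255,255,255])

```text
time: 20.1
tcp_pos: [0.5837, 0.1324, 0.1388]
eef_rot: [0.713, 0.702, -0.001, -0.002]
ft_force: [-0.0, -0.5, 0.0]
gripper_width: 0.0
```

>>> send_rows(xyz=[[-0.001,0,0.005],[-0.001,0,0.005],[0,0,0.002],[0,0,0]], delta_rot=[[0,0,0],[0,0,0],[0,0,0],[0,0,0]], hand=[255,255,255,255])

```text
time: 20.5
tcp_pos: [0.5852, 0.1309, 0.1293]
eef_rot: [0.712, 0.702, -0.0, -0.0]
ft_force: [0.1, -0.4, 0.2]
gripper_width: -0.003
```

```bash
python3 go.py; python3 strap.py
```

```text
t 20.5 tcp [0.5852 0.1309 0.1293] yaw_x 89.15 z [-0.0004  0.0003 -1.    ] F [ 0.0608 -0.408   0.1971] w -0.003
0.085 39 [0.1797 0.2146 0.2293 0.2343 0.2422]
0.095 76 [0.1221 0.1625 0.1788 0.2023 0.2439]
0.105 23 [0.1191 0.1215 0.125  0.141  0.1879]
0.115 14 [0.1143 0.1184 0.1223 0.1292 0.1379]
0.125 16 [0.1137 0.1165 0.1186 0.1255 0.1357]
0.135 14 [0.1157 0.1184 0.1231 0.1307 0.1399]
0.145 9 [0.1174 0.1204 0.1252 0.1344 0.1427]
0.155 27 [0.1025 0.1129 0.1185 0.13   0.158 ]
0.165 35 [0.0936 0.1127 0.1259 0.148  0.17  ]
0.175 23 [0.0932 0.1134 0.1348 0.1668 0.1803]
0.185 24 [0.1043 0.1323 0.1669 0.1727 0.1842]
0.195 27 [0.0999 0.1106 0.1697 0.18   0.1895]
0.205 21 [0.0915 0.0986 0.1044 0.1304 0.1845]
0.215 24 [0.0902 0.0931 0.102  0.1101 0.1192]
0.225 16 [0.0904 0.0928 0.0935 0.099  0.1074]
0.235 11 [0.0908 0.0923 0.0931 0.0955 0.0965]
0.245 5 [0.0903 0.0908 0.0913 0.0926 0.0936]
```

>>> send_rows(xyz=[[-0.002,0,0.002],[-0.001,0,0.002],[0,0,0.002],[0,0,0]], delta_rot=[[0,0,0],[0,0,0],[0,0,0],[0,0,0]], hand=[255,255,255,255])

```text
time: 20.95
tcp_pos: [0.5855, 0.1275, 0.1236]
eef_rot: [0.712, 0.702, 0.0, 0.0]
ft_force: [1.4, -0.4, -0.2]
gripper_width: -0.003
```

>>> send_rows(xyz=[[0,0,0.001],[0,0,0.001],[0,0,0.001],[0,0,0]], delta_rot=[[0,0,0],[0,0,0],[0,0,0],[0,0,0]], hand=[255,255,255,255])

```text
time: 21.35
tcp_pos: [0.5853, 0.1275, 0.1206]
eef_rot: [0.712, 0.702, -0.0, 0.0]
ft_force: [-0.9, -0.9, 0.2]
gripper_width: -0.001
```

>>> send_rows(xyz=[[0,0,0.001],[0,0,0.001],[0,0,0.001],[0,0,0]], delta_rot=[[0,0,0],[0,0,0],[0,0,0],[0,0,0]], hand=[255,255,255,255])

```text
time: 21.75
tcp_pos: [0.5852, 0.1277, 0.1175]
eef_rot: [0.712, 0.702, -0.0, -0.0]
ft_force: [0.3, 0.8, 0.5]
gripper_width: 0.002
```

>>> send_rows(xyz=[[0,0,0.001],[0,0,0.001],[0,0,0]], delta_rot=[[0,0,0],[0,0,0],[0,0,0]], hand=[255,255,255])

```text
time: 22.05
tcp_pos: [0.5852, 0.1277, 0.1155]
eef_rot: [0.712, 0.702, -0.0, -0.0]
ft_force: [0.7, -0.5, 0.4]
gripper_width: 0.002
```

>>> send_rows(xyz=[[0,0,0.001],[0,0,0.001],[0,0,0]], delta_rot=[[0,0,0],[0,0,0],[0,0,0]], hand=[255,255,255])

```text
time: 22.35
tcp_pos: [0.5853, 0.1277, 0.1135]
eef_rot: [0.712, 0.702, -0.0, -0.0]
ft_force: [0.5, -0.7, 0.2]
gripper_width: 0.0
```

>>> send_rows(xyz=[[0,0,0.0008],[0,0,0.0007],[0,0,0]], delta_rot=[[0,0,0],[0,0,0],[0,0,0]], hand=[255,255,255])

```text
time: 22.65
tcp_pos: [0.5853, 0.1277, 0.1121]
eef_rot: [0.712, 0.702, -0.0, -0.0]
ft_force: [0.1, 0.2, 0.8]
gripper_width: -0.001
```

>>> send_rows(xyz=[[0,0,0.0008],[0,0,0.0007],[0,0,0]], delta_rot=[[0,0,0],[0,0,0],[0,0,0]], hand=[255,255,255])

```text
time: 22.95
tcp_pos: [0.5853, 0.1276, 0.1106]
eef_rot: [0.712, 0.702, -0.0, -0.0]
ft_force: [-0.1, -0.7, 1.6]
gripper_width: 0.001
```

```bash
python3 - <<'E'
from h import *
L=[]
for n,(x0,y0,x1,y1),k in(("top",(240,170,330,270),4),("scene",(295,100,405,215),4)):
    im,d,P=cloud(n);L.append(cv2.convertScaleAbs(cv2.resize(im[y0:y1,x0:x1],None,fx=k,fy=k,interpolation=cv2.INTER_CUBIC),alpha=1.8))
h=max(a.shape[0] for a in L);p=lambda i:cv2.copyMakeBorder(i,0,h-i.shape[0],0,0,0)
cv2.imwrite("pics/pair5.png",np.hstack([p(i) for i in L]))
E
python3 strap.py | head -5
```

```text
0.085 120 [0.119  0.1606 0.1834 0.2207 0.2455]
0.095 24 [0.1124 0.1257 0.1829 0.2311 0.2445]
0.105 23 [0.1117 0.1139 0.1175 0.1237 0.1372]
0.115 13 [0.1096 0.1144 0.1195 0.1314 0.1389]
0.125 11 [0.1099 0.1155 0.1229 0.1291 0.1376]
```

View pics/pair5.png

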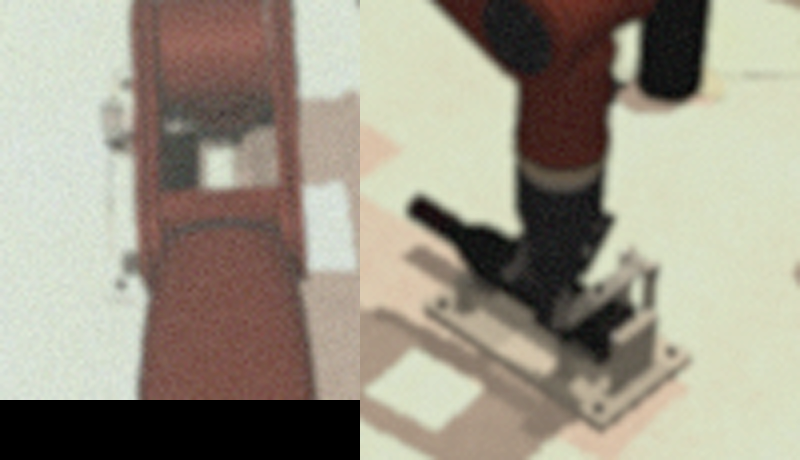

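The strap lies across the bottle, nearly level (scene half, 570,315 to 640,260), with the fingertips on its handle. I now press gently.

>>> send_rows(xyz=[[0,0,0.0006],[0,0,0.0006],[0,0,0]], delta_rot=[[0,0,0],[0,0,0],[0,0,0]], hand=[255,255,255])

```text
time: 23.4
tcp_pos: [0.5854, 0.1276, 0.1097]
eef_rot: [0.712, 0.702, 0.0, 0.0]
ft_force: [-0.4, -0.8, 3.4]
gripper_width: -0.002
```

>>> send_rows(xyz=[[0,0,0.0005],[0,0,0.0005],[0,0,0]], delta_rot=[[0,0,0],[0,0,0],[0,0,0]], hand=[255,255,255])

```text
time: 23.7
tcp_pos: [0.5854, 0.1276, 0.1088]
eef_rot: [0.712, 0.702, 0.0, 0.0]
ft_force: [-1.4, -1.2, 4.9]
gripper_width: 0.003
```

>>> send_rows(xyz=[[0,0,0.0005],[0,0,0],[0,0,0]], delta_rot=[[0,0,0],[0,0,0],[0,0,0]], hand=[255,255,255])

```text
time: 24.0
tcp_pos: [0.5854, 0.1276, 0.1084]
eef_rot: [0.712, 0.702, -0.0, 0.0]
ft_force: [-3.2, -1.8, 6.7]
gripper_width: -0.001
```

>>> send_rows(xyz=[[0,0,0.0005],[0,0,0],[0,0,0],[0,0,0]], delta_rot=[[0,0,0],[0,0,0],[0,0,0],[0,0,0]], hand=[255,255,255,255])

```text
time: 24.4
tcp_pos: [0.5854, 0.1275, 0.108]
eef_rot: [0.712, 0.702, -0.0, 0.0]
ft_force: [-3.6, -1.0, 7.8]
gripper_width: 0.002
```

```bash
python3 go.py; python3 -c "
from h import *
for i in range(4): camera('top'); print(sense()['ft_force'].round(2))"
```

```text
t 24.4 tcp [0.5854 0.1275 0.108 ] yaw_x 89.15 z [ 0.0001 -0.0002 -1.    ] F [-3.621  -1.0043  7.7669] w 0.002
[-2.14 -1.52  7.52]
[-3.07 -1.85  6.71]
[-3.84 -1.68  6.8 ]
[-4.02 -1.35  6.37]
```

>>> send_rows(xyz=[[0,0,0.0005],[0,0,0],[0,0,0],[0,0,0]], delta_rot=[[0,0,0],[0,0,0],[0,0,0],[0,0,0]], hand=[255,255,255,255])

```text
time: 25.0
tcp_pos: [0.5854, 0.1275, 0.1077]
eef_rot: [0.712, 0.702, -0.0, 0.0]
ft_force: [-4.2, -2.3, 7.1]
gripper_width: -0.001
```

```bash
python3 -c "
from h import *
for i in range(4): camera('top'); print(sense()['ft_force'].round(2))
print(sense()['tcp_pos'])"
```

```text
[-3.08 -1.8   8.28]
[-4.06 -2.34  7.11]
[-3.67 -1.71  7.67]
[-2.63 -1.2   7.47]
[0.58543873 0.12751574 0.10764892]
```

>>> send_rows(xyz=[[0,0,0.0004],[0,0,0],[0,0,0],[0,0,0]], delta_rot=[[0,0,0],[0,0,0],[0,0,0],[0,0,0]], hand=[255,255,255,255])

```text
time: 25.6
tcp_pos: [0.5854, 0.1275, 0.1074]
eef_rot: [0.712, 0.702, -0.0, 0.0]
ft_force: [-3.2, -1.6, 8.4]
gripper_width: -0.004
```

>>> send_rows(xyz=[[0,0,-0.002],[0,0,-0.003],[0,0,-0.01],[0,0,-0.03],[0,0,-0.045],[0,0,-0.045],[0,0,-0.03],[-0.04,0,0],[-0.045,0,0],[-0.045,0,0],[-0.04,0,0],[0,0,0]], delta_rot=[[0,0,0],[0,0,0],[0,0,0],[0,0,0],[0,0,0],[0,0,0],[0,0,0],[0,0,0],[0,0,0],[0,0,0],[0,0,0],[0,0,0]], hand=[255,255,255,255,255,255,255,255,255,255,255,255])

```text
time: 26.8
tcp_pos: [0.5827, -0.0469, 0.2721]
eef_rot: [0.714, 0.7, -0.0, 0.001]
ft_force: [-0.0, 1.2, 0.6]
gripper_width: -0.001
```

```bash
python3 go.py; python3 strap.py|head -4
python3 - <<'E'
from m import *
np.set_printoptions(precision=4,suppress=True,linewidth=160)
L=[]
for n,(x0,y0,x1,y1),k in(("top",(240,170,330,270),4),("scene",(295,130,405,215),4)):
    im,d,P=cloud(n);np.savez(f"{n}6.npz",im=im,d=d,P=P);L.append(cv2.convertScaleAbs(cv2.resize(im[y0:y1,x0:x1],None,fx=k,fy=k,interpolation=cv2.INTER_CUBIC),alpha=1.8))
    for r,y in(("hinge",.235),("mid",.18),("handle",.125)):
        q=P[(abs(P[...,0]-.585)<.009)&(abs(P[...,1]-y)<.006)&(P[...,2]>.07)&(P[...,2]<.12)];print(n,r,len(q),np.median(q,0) if len(q) else "")
h=max(a.shape[0] for a in L);p=lambda i:cv2.copyMakeBorder(i,0,h-i.shape[0],0,0,0)
cv2.imwrite("pics/pair6.png",np.hstack([p(i) for i in L]))
E
```

```text
t 26.8 tcp [ 0.5827 -0.0469  0.2721] yaw_x 88.86 z [ 0.0006 -0.0018 -1.    ] F [-0.0488  1.1519  0.6195] w -0.001
0.085 136 [0.1191 0.1474 0.1777 0.2128 0.2429]
0.095 20 [0.1291 0.1805 0.2089 0.236  0.2457]
top hinge 16 [0.5835 0.2343 0.0893]
top mid 18 [0.5849 0.1794 0.0902]
top handle 15 [0.5847 0.1238 0.0895]
scene hinge 18 [0.588  0.2363 0.0943]
scene mid 18 [0.584  0.1795 0.0902]
scene handle 10 [0.5884 0.1218 0.0891]
```

View pics/pair6.png

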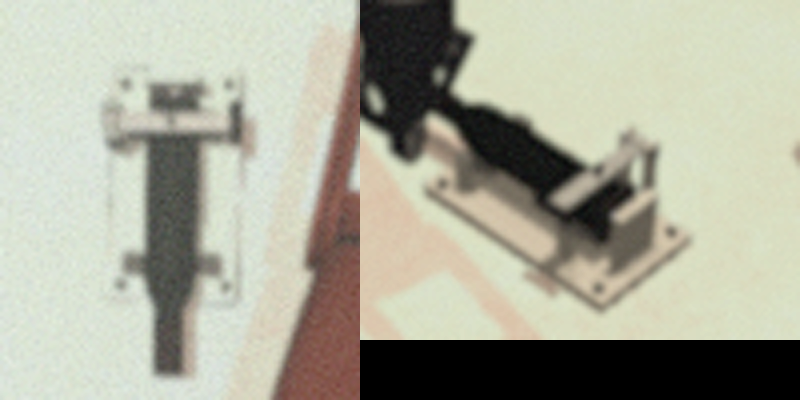

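The strap is level across the bottle: 0.0895–0.090 m high at hinge, middle and handle in the top view. The bottle is straight in both V-rests with its base on the stop, and the arm is clear. I hand in the job.

```bash
python3 -c "
from bench import *
print(sense()['joint_velocities'].round(3)); print(sign_off())"
```

```text
[ 0.028  0.002  0.004 -0.002  0.    -0.001]
the job is handed in; nothing more can be done
None
```

The job is done and handed in at about 27 s of the 72 s allowed; `sign_off()` gives no verdict.

- **Bottle:** I lifted it from the wooden rest and lowered it into both V-rests until I felt contact. I then slid it to the stop while carrying most of its weight.
- **End stop:** I pressed the base on until the wrist read about 10.8 N along the slide. Part of that is friction, so I estimate 6 to 9 N on the stop itself.
- **Strap:** I pushed it over from the outer side, then pressed the handle down with about 8 N. By the lever ratio that is roughly 11 to 12 N at the pad. Then I let go and moved the arm clear.

**Last checks:**
- **Strap level:** the top view shows it at 0.089–0.090 m at hinge, middle and handle. The scene view agrees, except that it reads 4 mm higher at the hinge.
- **Bottle placement:** in the last picture it looks straight in both V-rests with its base at the stop. I judged this by eye and did not measure it in the last images.
- **Remaining pad grip:** I could not measure this directly.

**What went less smoothly:**
- **Sliding:** the bottle dragged at about 11 N at first; easing it up and sideways by about 1 mm cured that.
- **Strap handle:** on the first pass the fingers slid over it and went down in front of it, so I lifted and redid that step.
- **Bottle height on the rest:** the two-view measurement gave 24–33 mm against the stated 36 mm, so I relied on contact instead.

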